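# Slide the breakfast board out level with its neighbour

### The job

Two equal wooden breakfast boards lie side by side on the low riser, and the one with the jam tub on it already sticks out over the riser's right-hand edge so that guests can get their fingers under it. Push the other, empty board with the fingertips straight toward that same edge, sliding it and never picking it up, until it sticks out just as far as its neighbour and lies square to the edge, still beside the neighbour and not touching it. Leave the neighbour, its jam tub and the things standing around the riser where they are.

Things in the scene. Friction and masses are not known exactly. Their poses are not given: they have to be found in the camera images.
- riser: Fixed dark wooden serving riser: a flat shelf on two side panels, 200 long (its x) x 220 wide (its y) x 45 mm high, flat top 45 mm above the table. Origin: centre of its underside, on the table. Its -x points square out of the edge that the boards slide toward, roughly to the robot's right (yaw 1.3 to 1.7 rad); that edge is 100 mm from the origin along -x.
- riser_edge (a point): Middle of the riser's right-hand upper edge (the one to overhang): 100 mm along the riser's -x from its origin, 45 mm above the table; axes as the riser's.
- back_board: The board to slide: empty, pale wood, 130 long (its x) x 80 wide (its y) x 10 mm thick, loose, about 0.15 kg, a 14 mm hang hole near its rear (+x) end. Flat on the riser's half nearer the robot (+y side), 15 to 50 mm short of the edge, askew up to 0.17 rad. Origin: centre of underside; its -x end faces the edge. At least 20 mm of riser top is free behind its +x end. Stops when not pushed.
- set_board: The neighbour: a board equal in size, origin and axes to back_board, loose, on the riser's half farther from the robot (its -y side), square to the riser, its -x end sticking out 25 to 45 mm over the edge; a jam tub stands on its rear half. The board centres are 110 to 122 mm apart across the riser. Must stay put.
- jam_tub: Small portion tub of jam, 37 x 50 x 16 mm, loose, standing on set_board. Origin: centre of its underside.
- honey_jar: Round glass jar with dark lid, 65 mm across, 86 mm high, loose, standing on the table left or right of the riser, over 70 mm from it. Origin: centre of its underside.
- mug: White mug, 90 mm across (130 mm over the handle), 96 mm high, loose, standing on the table right or left of the riser, over 60 mm from it. Origin: centre of its underside.
- pepper_shaker: Shaker with grey cap, 44 mm across, 90 mm high, loose, standing on the table to the right of the riser. Origin: centre of its underside.
Mind the look-alikes: they are no part of the job. Leave any blue or turquoise look-alike of the set_board alone.

How it is judged:
By the outcome, as a careful person would: the job done as asked, in the order asked, and still so for the second after the job is handed in, with the robot touching nothing.
It also fails if it takes over 38 s, if anything falls off the work surface, if the arm or the gripper's body presses on something with over 40 N, if the wrist force passes 120 N, or if a joint passes its speed limit or range.

### The arm

A 6-joint arm with a two-finger parallel gripper is mounted at the origin on a cart in front of the work surface, level with it; the furniture and walls round the work are solid. World frame = base frame: x ahead of the robot, y to its left, z up, the work surface at z = 0. Lengths are in m, angles in degrees, forces in N, time in s.
With the tool pointing down it reaches from about 0.325 to 0.85 m from the base axis. Payload 15.5 kg.
Tool frame: the origin (TCP) lies midway between the tips of the shut fingers; the grasp point (between the pads) lies 19 mm behind it; y points along the fingers, x is the direction in which the jaws open and shut, and the axes are right-handed (so a half turn about y gives the same grasp; the last joint's range is limited). The gripper opens to 91 mm and grips with 3 to 60 N. Pads are 32 mm wide; open, the fingers measure 118 mm over their backs; the gripper's body (76 mm by 178 mm) begins 60 mm behind the grasp point.
Start: joints at [60.648, 28.281, 77.091, -0, 74.628, -5.472], TCP at [0.253, 0.571, 0.194] pointing down, gripper open.
Joint ranges: [-166.48, 166.48], [-47.26, 123.95], [12.59, 153.08], [-70.14, 250.14], [6.76, 159.57], [-176.63, 176.63]. Speed limits (degrees/s): [108.29, 108.29, 147.25, 172.46, 172.46, 172.46].

### API

Orientations are given as a 3x3 rotation matrix whose columns are the frame's x, y, z axes.
In Python, from bench import ctrl gives the robot as it stands. The module is installed in compiled form; this text tells all that it offers. Calls block until the motion is done:
- ctrl.goto(position, orientation): joint-space move of the TCP to a pose.
- ctrl.move_l(position, vel=0.15, ori=None, contact_N=None): straight line of the TCP; ori=None keeps the orientation; vel is the mean speed in m/s. With contact_N (N) it stops when the force on the tool has changed by that much, and returns True; else False.
- ctrl.movej(angles): joint-space move.
- ctrl.command_gripper(opening): opening from 0.0 (shut) to 1.0 (fully open); the grip force is fixed at half the most; returns when the fingers have stopped.
- ctrl.sleep(seconds).
- ctrl.ik(position, orientation): joint angles nearest the present ones, or None.
- ctrl.read_camera(name): name is "side" or "top"; returns the picture (480x640x3 uint8, blue, green, red); there is no depth.
- ctrl.camera_params(name): a dict with "fx", "fy", "cx", "cy" (pixels), "D" ([k1, k2, p1, p2, k3] as OpenCV has them; the pictures are not rectified), "pose" (4x4, takes a point from camera to world coordinates). Camera axes: x right, y up, looking along -z (the intrinsics and any distortion apply to the point x, -y, -z); pixel columns grow to the right and rows downward; lengths in m; the calibration is good to about 2 mm. A picture is of the moment at which its call begins. camera_params takes no time and is no camera call.
A pose or a line that the arm cannot do raises ctrl.MotionError and nothing moves.
- ctrl.sign_off(): hands the job in, once; it reports no verdict.
Readings, each from a call of its own:
- ctrl.current_t(): time.
- ctrl.current_q(): joint angles.
- ctrl.current_dq(): joint speeds.
- ctrl.current_effort(): joint torques, N m.
- ctrl.current_tool_pos(): TCP position.
- ctrl.current_eef_rot(): TCP orientation.
- ctrl.current_contact_force(): force on the tool from outside, world axes, zero at the start.
- ctrl.current_wrist_torque(): the same for the moment, N m.
- ctrl.current_grip_width(): opening from 0.0 (shut) to 1.0 (fully open).
Only numpy, scipy, OpenCV 4.12 (cv2) and the standard library are available. Lean on these libraries where they do the work, as an engineer would, in place of code of your own. Each camera call takes 0.05 s, during which the arm holds its last target.

## Working session

There is one attempt and no reset: what is moved stays moved. The work goes in short steps, each a Python script; the robot and the scene stay as the last script left them, time stands still between calls to the robot, and variables do not carry over. Pictures are saved under pics/ and viewed, and the job is handed in when it is done.

```bash
mkdir -p pics; ls
python3 - <<'E'
from bench import ctrl
import cv2, numpy as np
for n in ("side","top"):
    cv2.imwrite(f"pics/{n}0.png",ctrl.read_camera(n)); p=ctrl.camera_params(n)
    print(n,{k:np.round(v,4).tolist() for k,v in p.items()})
print(ctrl.current_t())
E
```

```text
pics
side {'fx': 465.4285, 'fy': 465.4285, 'cx': 324.3637, 'cy': 241.7681, 'D': [-0.0148, 0.0, 0.0, 0.0, 0.0], 'pose': [[0.9996, 0.0099, -0.0273, 0.5537], [-0.027, 0.6587, -0.7519, -0.9847], [0.0105, 0.7523, 0.6587, 0.9369], [0.0, 0.0, 0.0, 1.0]]}
top {'fx': 594.2428, 'fy': 594.2428, 'cx': 321.044, 'cy': 236.9977, 'D': [0.0693, 0.0, 0.0, 0.0, 0.0], 'pose': [[0.0043, 0.9985, -0.055, 0.471], [-0.9999, 0.0052, 0.0162, 0.0446], [0.0165, 0.0549, 0.9984, 1.5991], [0.0, 0.0, 0.0, 1.0]]}
0.1
```

View pics/side0.png

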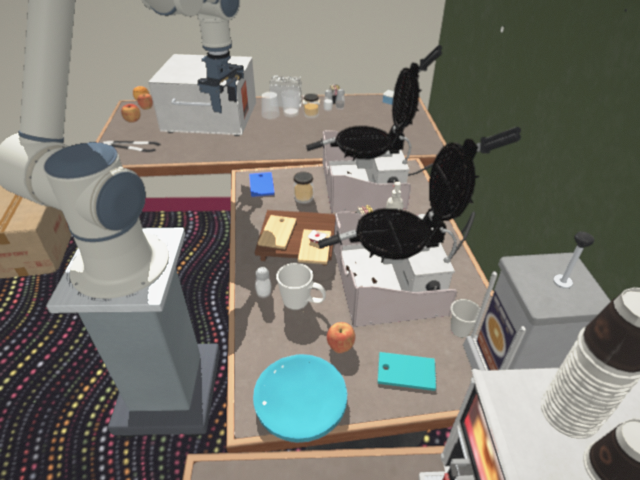

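View pics/top0.png

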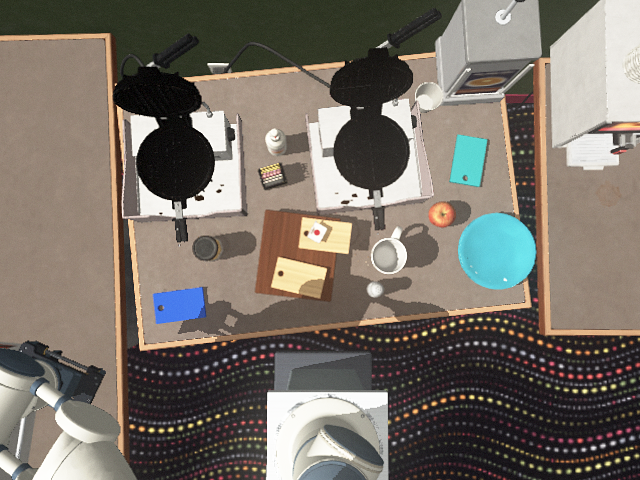

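The top view shows the riser around (300,255). The empty board is at about (300,278), and the set board with the tub is at about (325,235), overhanging to the right. The honey jar is at (207,247), the mug at (388,255) and the pepper shaker at (375,289). I'll zoom in for corners.

Run:
```python
import cv2
a=cv2.imread("pics/top0.png")[200:310,240:400]
cv2.imwrite("pics/topz.png",cv2.resize(a,None,fx=5,fy=5,interpolation=cv2.INTER_CUBIC))
a=cv2.imread("pics/side0.png")[195:305,240:350]
cv2.imwrite("pics/sidez.png",cv2.resize(a,None,fx=5.4,fy=5.4,interpolation=cv2.INTER_CUBIC))
```

```text
(no output)
```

View pics/topz.png

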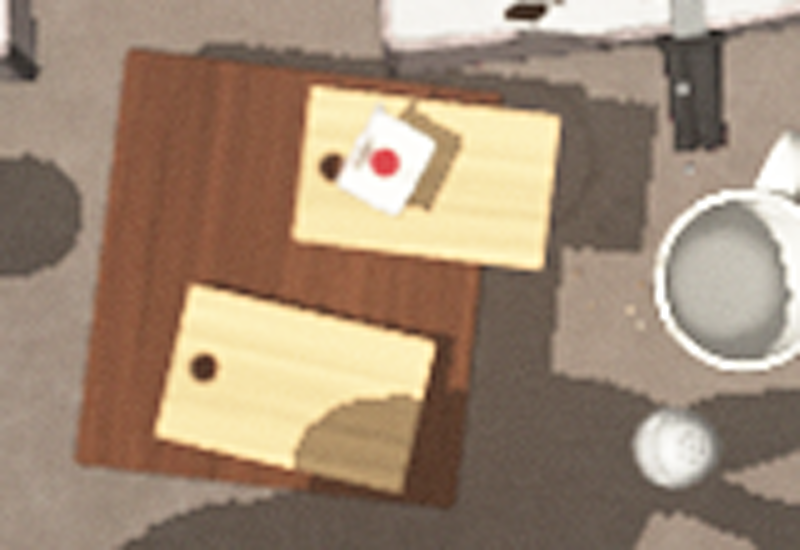

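View pics/sidez.png

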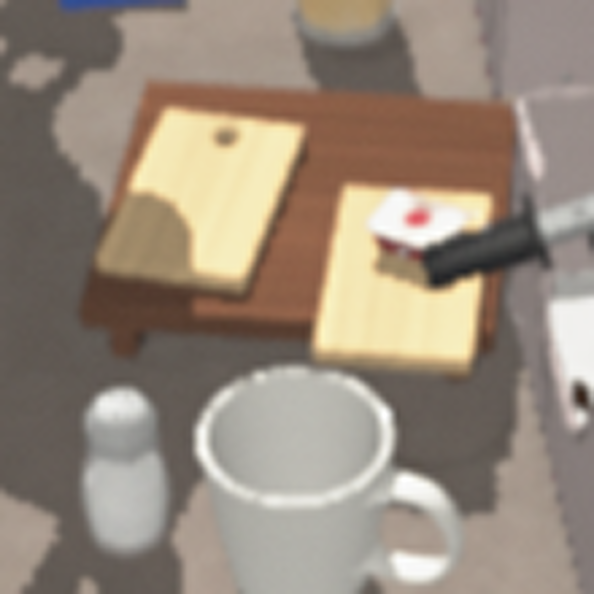

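```bash
cat > h.py <<'E'
from bench import ctrl
import numpy as np, cv2
from scipy.optimize import least_squares
def proj(n,P):
    p=ctrl.camera_params(n); T=np.linalg.inv(np.array(p["pose"])); P=np.atleast_2d(P)
    c=P@T[:3,:3].T+T[:3,3]; c=c*[1,-1,-1]
    K=np.array([[p["fx"],0,p["cx"]],[0,p["fy"],p["cy"]],[0,0,1.]])
    return cv2.projectPoints(c,np.zeros(3),np.zeros(3),K,np.array(p["D"]))[0][:,0]
def ray(n,uv,z):
    p=ctrl.camera_params(n); M=np.array(p["pose"])
    K=np.array([[p["fx"],0,p["cx"]],[0,p["fy"],p["cy"]],[0,0,1.]])
    x=cv2.undistortPoints(np.array(uv,float).reshape(-1,1,2),K,np.array(p["D"]))[:,0]
    d=np.c_[x[:,0],-x[:,1],-np.ones(len(x))]@M[:3,:3].T
    o=M[:3,3]; return o+d*((z-o[2])/d[:,2])[:,None]
def rect(L,W): return np.array([[L/2,-W/2],[L/2,W/2],[-L/2,-W/2],[-L/2,W/2]])
def tf(q,pts): 
    c,s=np.cos(q[2]),np.sin(q[2]); return pts@np.array([[c,-s],[s,c]]).T+q[:2]
def fit(obs,L,W):  # obs: world xy corners (order: +x-y,+x+y,-x-y,-x+y), nan = missing
    obs=np.array(obs); ok=~np.isnan(obs[:,0])
    f=lambda q:(tf(q,rect(L,W))-obs)[ok].ravel()
    r=least_squares(f,[*np.nanmean(obs,0)[:2],1.5]); return r.x,np.sqrt(np.mean(r.fun**2))
E
python3 - <<'E'
from h import *
np.set_printoptions(precision=4,suppress=True)
def zt(a,f=5,o=(240,200)): return (np.array(a,float)+.5)/f-.5+np.array(o)
nan=[np.nan]*2
def do(n,name,px,z,L,W,f,o):
    w=ray(n,zt(px,f,o),z)[:,:2]; print(n,name,fit(w,L,W)); 
    print('  sides',np.linalg.norm(w[0]-w[1]),np.linalg.norm(w[2]-w[3]),np.linalg.norm(w[0]-w[2]),np.linalg.norm(w[1]-w[3]))
T=(5,(240,200));S=(5.4,(240,195))
do("top","back",[[190,283],[155,438],[436,342],[405,494]],.055,.13,.08,*T)
do("top","set",[[310,84],[292,241],[560,115],[544,270]],.055,.13,.08,*T)
do("top","riser",[[127,49],[78,463],nan,[455,507]],.045,.2,.22,*T)
do("side","back",[[306,124],[165,107],[245,281],[98,268]],.055,.13,.08,*S)
do("side","set",[[494,192],[344,184],[472,360],[313,350]],.055,.13,.08,*S)
do("side","riser",[[516,102],[148,82],nan,[83,313]],.045,.2,.22,*S)
w=ray("top",zt([[478,270],[455,507]]),.045);print(w, np.arctan2(*(w[0]-w[1])[:2][::1]))
# handle
from itertools import product
# handle tip top (376,229) vs side (317,240)
def pt(ut,us):
    f=lambda P:np.r_[proj("top",P)[0]-ut,proj("side",P)[0]-us]
    r=least_squares(f,[.6,0,.15]);return r.x,r.fun
print(pt([376,229],[322,241]))
for nme,u,z in (("mug",[388,254],.096),("pepper",[375,289],.09),("honey",[207,247],.086)): print(nme,ray("top",[u],z))
print(ctrl.current_eef_rot())
E
```

```text
top back (array([0.4509, 0.0764, 1.3522]), np.float64(0.0009565747416431365))
  sides 0.08200949346389608 0.0801005046926685 0.13125438293902952 0.132450731759268
top set (array([0.5611, 0.0095, 1.4595]), np.float64(0.0009217648416461308))
  sides 0.0823887677643852 0.08129733534982288 0.1313541480583465 0.13187712415343278
top riser (array([0.5095, 0.0796, 1.4606]), np.float64(0.0011370374004860291))
  sides 0.21741636800265385 nan nan 0.19729775646345485
side back (array([0.4529, 0.0761, 1.3727]), np.float64(0.0032234850745240435))
  sides 0.08232165795704169 0.07881971540309378 0.13607041582803608 0.14069172924351908
side set (array([0.5625, 0.0114, 1.4582]), np.float64(0.001590767576331208))
  sides 0.08265279597065162 0.08135476407098007 0.13422292485256043 0.1334478092382176
side riser (array([0.5115, 0.0786, 1.4732]), np.float64(0.0014852814701632917))
  sides 0.21511040651825325 nan nan 0.2001355668105011
[[ 0.5133 -0.0179  0.045 ]
 [ 0.3899 -0.0062  0.045 ]] 1.6648230344767847
(array([ 0.5743, -0.1106,  0.1732]), array([-0.0614, -1.9876, -2.0524,  0.1751]))
mug [[ 0.5116 -0.1495  0.096 ]]
pepper [[ 0.4229 -0.1171  0.09  ]]
honey [[0.5275 0.3089 0.086 ]]
[[ 0.4048 -0.0005 -0.9144]
 [ 0.9144 -0.0009  0.4048]
 [-0.0011 -1.      0.0001]]
```

```bash
cat >> h.py <<'E'
YAW=1.461; RC=np.array([.5100,.0793])
ex=np.array([np.cos(YAW),np.sin(YAW)]); ey=np.array([-ex[1],ex[0]])
def R(s=-1):
    x=np.r_[s*ey,0]; y=np.array([0,0,-1.]); return np.c_[x,y,np.cross(x,y)]
def W(rx,ry,z): return np.r_[RC+rx*ex+ry*ey,z]
E
python3 - <<'E'
from h import *
np.set_printoptions(precision=4,suppress=True)
for s in(-1,1): print(s,ctrl.ik(W(.083,.055,.15),R(s)))
ctrl.goto(W(.083,.055,.16),R(-1)); print(ctrl.current_t())
ctrl.command_gripper(.35); print(ctrl.current_grip_width())
ctrl.move_l(W(.083,.055,.065),vel=.12)
print(ctrl.current_t(),ctrl.current_contact_force())
print(ctrl.move_l(W(.083,.055,.042),vel=.02,contact_N=3),ctrl.current_tool_pos(),ctrl.current_contact_force(),ctrl.current_t())
for n in ("side","top"): cv2.imwrite(f"pics/{n}1.png",ctrl.read_camera(n))
a=cv2.imread("pics/top1.png")[200:310,240:400];b=cv2.imread("pics/side1.png")[195:305,240:350]
cv2.imwrite("pics/z1.png",np.hstack([cv2.resize(a,(480,330)),cv2.resize(b,(320,330))]))
E
```

```text
-1 [12.936  20.8945 98.4377 -0.     60.6678 19.2269]
1 [  12.936    20.8945   98.4377   -0.       60.6678 -160.7731]
1.775
0.3475535524728493
3.7167 [ 0.0969 -0.158  -0.4759]
False [0.4645 0.1679 0.0421] [-0.442   0.5309  0.2857] 5.0167
```

View pics/z1.png

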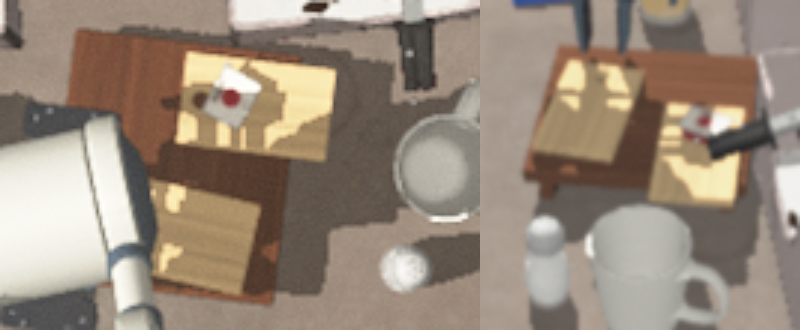

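The fingers stand just behind the empty board, at about (590,50) in the side crop, and there has been no contact yet at 0.042. The tips must retract when the gripper is open, so I'll keep feeling downward.

Run:
```python
from h import *
print(ctrl.move_l(W(.083,.055,.030),vel=.015,contact_N=3),ctrl.current_tool_pos(),ctrl.current_contact_force(),ctrl.current_t())
```

```text
False [0.464445   0.16781163 0.03004022] [ 0.15869945 -0.04062595 -0.51917607] 6.0667
```

Run:
```python
from h import *
im=ctrl.read_camera("side"); cv2.imwrite("pics/side2.png",im)
P=np.array([W(.083,ry,z) for ry in(.026,.0845) for z in(.03,.045)]);print(proj("side",P))
a=im[150:270,210:350]
cv2.imwrite("pics/z2.png",cv2.resize(a,None,fx=5,fy=5,interpolation=cv2.INTER_CUBIC))
print(ctrl.current_tool_pos(),ctrl.current_contact_force(),ctrl.current_grip_width())
```

```text
[[292.17298834 218.10204031]
 [292.00477811 214.31938661]
 [273.70757098 216.99666547]
 [273.41454023 213.2153767 ]]
[0.46449568 0.16785356 0.03008703] [ 0.4440733  -0.24677509 -0.17502366] 0.34691813447162806
```

View pics/z2.png

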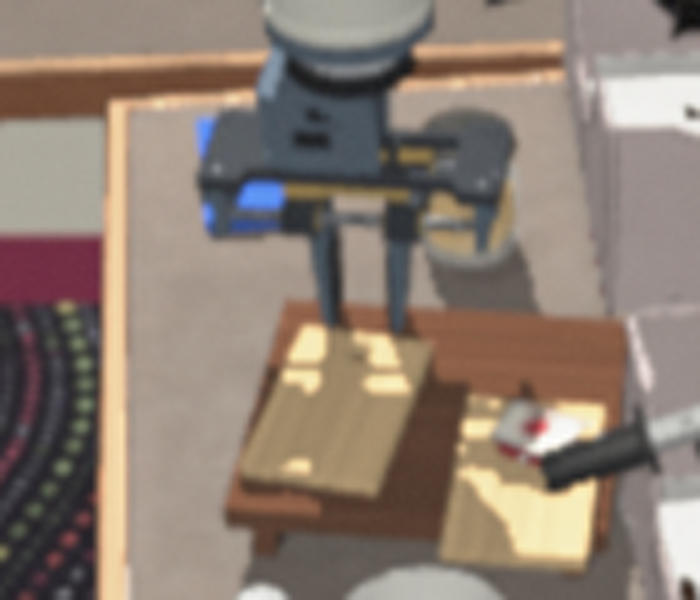

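Run:
```python
from h import *
print(ray("side",[[276.4,215.6],[289.6,216.4]],.045), ray("side",[[276.4,215.6],[289.6,216.4]],.055))
print(ctrl.move_l(W(.083,.055,.020),vel=.015,contact_N=3),ctrl.current_tool_pos(),ctrl.current_contact_force(),ctrl.current_t())
im=ctrl.read_camera("side"); cv2.imwrite("pics/side3.png",im)
a=im[180:260,240:340]
cv2.imwrite("pics/z3.png",cv2.resize(a,None,fx=7,fy=7,interpolation=cv2.INTER_CUBIC))
```

```text
[[0.44502532 0.15883961 0.045     ]
 [0.48607272 0.15425246 0.045     ]] [[0.44624344 0.14601788 0.055     ]
 [0.4868306  0.14148217 0.055     ]]
True [0.46451368 0.16785835 0.02484201] [-1.85342281 -0.45394932 11.54665308] 6.5583
```

View pics/z3.png

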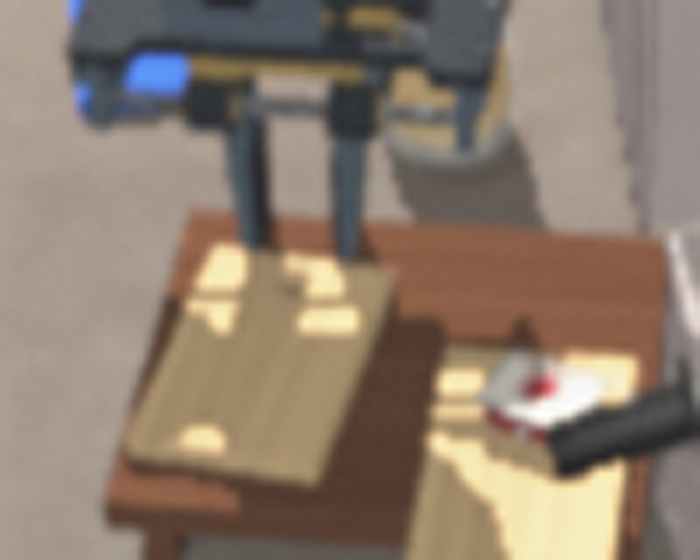

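Run:
```python
from h import *
ctrl.move_l(W(.083,.055,.0275),vel=.03); print(ctrl.current_contact_force())
print(ctrl.move_l(W(.055,.055,.0275),vel=.04,contact_N=15),ctrl.current_tool_pos(),ctrl.current_contact_force(),ctrl.current_t())
im=ctrl.read_camera("side")
print(ctrl.move_l(W(.029,.055,.0275),vel=.04,contact_N=15),ctrl.current_contact_force(),ctrl.current_t())
im2=ctrl.read_camera("side"); cv2.imwrite("pics/side4.png",im2)
a=np.hstack([im[190:270,240:340],im2[190:270,240:340]])
cv2.imwrite("pics/z4.png",cv2.resize(a,None,fx=4,fy=4,interpolation=cv2.INTER_CUBIC))
```

```text
[-0.21432595  0.42773918 -0.14993587]
False [0.4614738  0.14000232 0.0275349 ] [-0.89827234 -0.05050363  0.7814739 ] 7.7083
False [-0.21155227  0.87175856  0.53124311] 8.5583
```

View pics/z4.png

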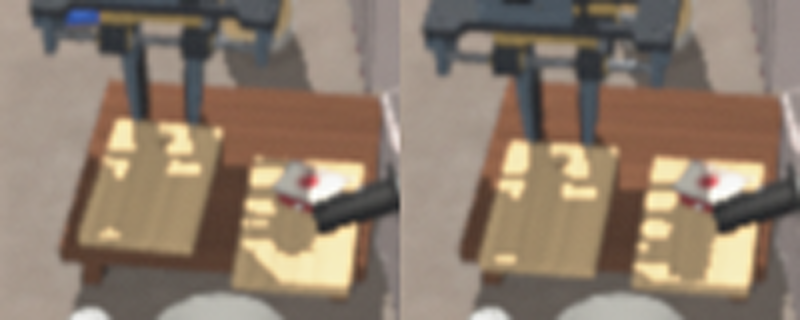

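The board now slides square in front of both fingertips. I'll back off for a clear measurement.

Run:
```python
from h import *
ctrl.move_l(W(.045,.055,.0275),vel=.08)
ctrl.move_l(W(.06,.055,.15),vel=.2)
ctrl.goto(W(.23,.055,.2),R(-1)); print(ctrl.current_t())
for n in ("side","top"): cv2.imwrite(f"pics/{n}5.png",ctrl.read_camera(n))
a=cv2.imread("pics/top5.png")[200:310,240:400]
cv2.imwrite("pics/topz5.png",cv2.resize(a,None,fx=5,fy=5,interpolation=cv2.INTER_CUBIC))
a=cv2.imread("pics/side5.png")[195:305,240:350]
cv2.imwrite("pics/sidez5.png",cv2.resize(a,None,fx=5.4,fy=5.4,interpolation=cv2.INTER_CUBIC))
```

```text
10.4667
```

View pics/topz5.png

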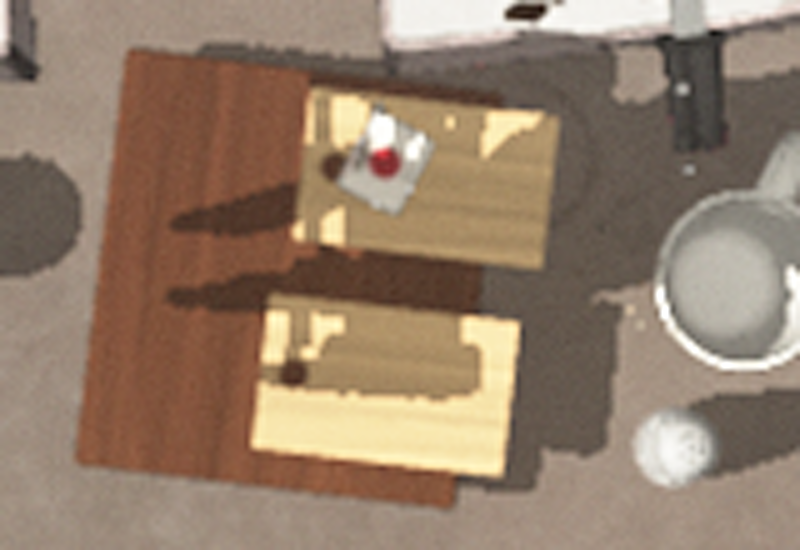

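View pics/sidez5.png

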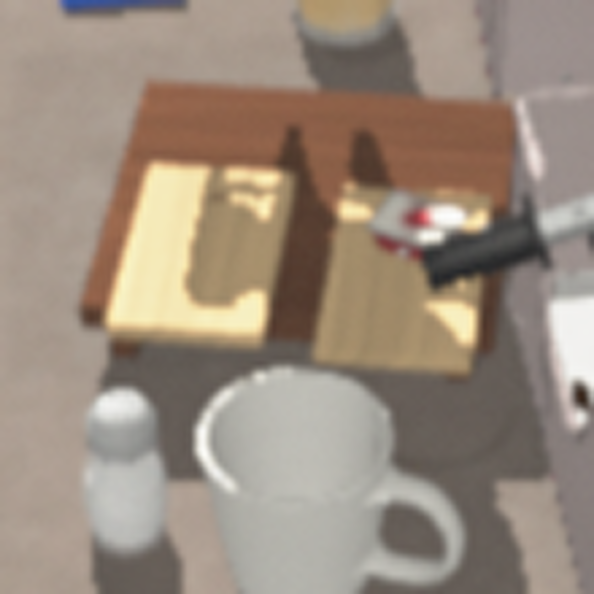

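```bash
cat > m.py <<'E'
from h import *
np.set_printoptions(precision=4,suppress=True)
def zt(a,f=5,o=(240,200)): return (np.array(a,float)+.5)/f-.5+np.array(o)
def rf(w): d=np.asarray(w)[:2]-RC; return np.array([d@ex,d@ey])
# subpixel edge along riser-x at given ry, search rx range, z of edge: max gradient of brightness profile
def edge(img,ry,r0,r1,z=.055,sgn=1,cam="top"):
    rx=np.arange(r0,r1,.00025); uv=proj(cam,np.array([W(x,ry,z) for x in rx])).astype(np.float32)
    g=cv2.remap(img,uv[:,:1].copy(),uv[:,1:].copy(),cv2.INTER_LINEAR)[:,0].astype(float)
    v=g[:,1]+g[:,2]-1.0*g[:,0]   # yellow-ness
    k=np.ones(6)/6; v=np.convolve(v,k,'same')
    d=np.gradient(v)*sgn; d[:8]=0;d[-8:]=0; d=np.clip(d,0,None)
    i=d.argmax(); s=slice(max(i-10,0),i+11); return (rx[s]*d[s]).sum()/d[s].sum()
def meas(fn,rear_b,front_b,ryb,rys=-.060,cam="top"):
    img=cv2.imread(fn); out={}
    for nm,c,(re,fr) in(("set",rys,(.001,-.129)),("back",ryb,(rear_b,front_b))):
        for e,x,s in(("rear",re,-1),("front",fr,1)):
            ys=np.linspace(c-.03,c+.03,13)
            xs=np.array([edge(img,y,x-.014,x+.014,sgn=s,cam=cam) for y in ys])
            p=np.polyfit(ys,xs,1); r=xs-np.polyval(p,ys); ok=abs(r)<max(.0015,np.median(abs(r))*2.5); p=np.polyfit(ys[ok],xs[ok],1)
            print(cam,nm,e,"rx@c %.4f slope(rad) %.4f n=%d res=%.4f"%(np.polyval(p,c),p[0],ok.sum(),(xs[ok]-np.polyval(p,ys[ok])).std()))
E
python3 - <<'E'
from m import *
for nm,px in(("back",[[268,293],[251,450],[521,319],[504,477]]),("set",[[309,86],[292,241],[560,115],[544,270]])):
    q,e=fit(ray("top",zt(px),.055)[:,:2],.13,.08); print(nm,rf(q),q[2],e)
meas("pics/top5.png",.011,-.119,.057)
meas("pics/side5.png",.011,-.119,.057,cam="side")
E
```

```text
back [-0.0551  0.0509] 1.4699359512024863 0.0009482899646901398
set [-0.0637 -0.0582] 1.4632142535111128 0.0008099742720275838
top set rear rx@c 0.0023 slope(rad) -0.0274 n=12 res=0.0006
top set front rx@c -0.1288 slope(rad) 0.0180 n=13 res=0.0004
top back rear rx@c 0.0112 slope(rad) 0.0081 n=13 res=0.0004
top back front rx@c -0.1205 slope(rad) 0.0029 n=13 res=0.0004
side set rear rx@c -0.0016 slope(rad) 0.0166 n=13 res=0.0065
side set front rx@c -0.1385 slope(rad) 0.0047 n=11 res=0.0004
side back rear rx@c 0.0139 slope(rad) -0.0065 n=10 res=0.0008
side back front rx@c -0.1216 slope(rad) -0.0104 n=13 res=0.0013
```

Measured in the top view, the back board is 8.6 mm short of its neighbour (8.3 to 8.9 by three methods). Yaw agrees to within 0.01 rad. Now the final push.

Run:
```python
from m import *
ctrl.goto(W(.05,.051,.12),R(-1)); ctrl.move_l(W(.05,.051,.0275),vel=.1)
ctrl.move_l(W(.032,.051,.0275),vel=.04)
print(ctrl.move_l(W(.0204,.051,.0275),vel=.025,contact_N=15),rf(ctrl.current_tool_pos()),ctrl.current_contact_force())
ctrl.sleep(.2); print(rf(ctrl.current_tool_pos()))
ctrl.move_l(W(.045,.051,.0275),vel=.08)
ctrl.move_l(W(.06,.051,.15),vel=.2)
ctrl.goto(W(.25,.12,.22),R(-1)); print(ctrl.current_t())
for n in ("side","top"): cv2.imwrite(f"pics/{n}6.png",ctrl.read_camera(n))
a=cv2.imread("pics/top6.png")[200:310,240:400]
cv2.imwrite("pics/topz6.png",cv2.resize(a,None,fx=5,fy=5,interpolation=cv2.INTER_CUBIC))
a=cv2.imread("pics/side6.png")[195:305,240:350]
cv2.imwrite("pics/sidez6.png",cv2.resize(a,None,fx=5.4,fy=5.4,interpolation=cv2.INTER_CUBIC))
meas("pics/top6.png",.002,-.128,.051)
```

```text
False [0.0203 0.051 ] [ 0.2456 -0.0536 -0.3187]
[0.0205 0.051 ]
15.9583
top set rear rx@c 0.0025 slope(rad) -0.0125 n=12 res=0.0005
top set front rx@c -0.1291 slope(rad) 0.0269 n=11 res=0.0005
top back rear rx@c 0.0028 slope(rad) -0.0129 n=13 res=0.0006
top back front rx@c -0.1286 slope(rad) -0.0081 n=13 res=0.0005
```

View pics/topz6.png

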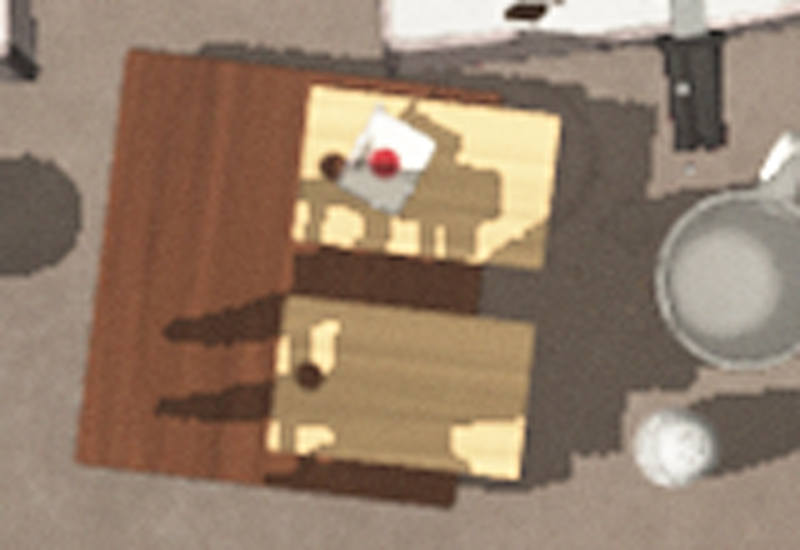

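View pics/sidez6.png

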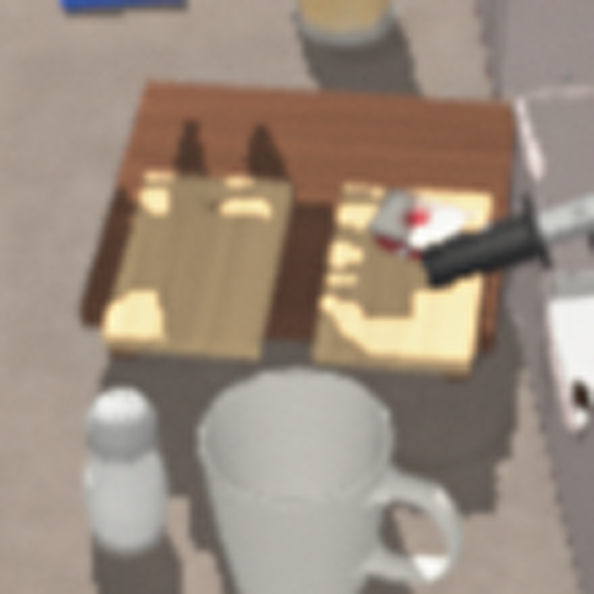

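The final top view shows the back board's front edge running from (536,323) to (523,481), in line with the neighbour's from (560,115) to (544,270). Nothing else has moved, so I'm handing it in.

Run:
```python
from m import *
a=cv2.imread("pics/top0.png").astype(int);b=cv2.imread("pics/top6.png").astype(int)
for nm,px in(("back",[[289,295],[267,452],[536,323],[523,481]]),("set",[[310,85],[292,241],[560,115],[544,270]])):
    q,e=fit(ray("top",zt(px),.055)[:,:2],.13,.08); print(nm,rf(q),q[2],e)
print(ctrl.current_t()); ctrl.sign_off()
```

```text
back [-0.0645  0.0514] 1.4628811515386473 0.0010967052664418995
set [-0.0638 -0.0583] 1.4608474703200531 0.0008234193078790493
16.0583
the job is handed in; nothing more can be done
```

I slid the empty board to the edge with two fingertips behind its rear end, in two pushes with a camera check between them. I handed the job in at about 16 s.

| Last check (top view) | Result |
|---|---|
| How far it sticks out, compared with the neighbour | within 0.5–0.7 mm; both about 29 mm over the edge |
| Angle, compared with the neighbour | within about 0.002 rad by the corner fit |
| Gap between the boards | about 30 mm |
| Neighbour's position | unchanged, to within about 1 mm |
| Jam tub, mug, shaker, honey jar | tub, mug and shaker look unmoved; honey jar and mug only partly in the last views |

- **Disagreeing angle check:** the edge-line slopes were less consistent, scattering from about −0.013 to +0.027 rad. The neighbour, which should be square, scattered as much, so I put that down to shadows and trusted the corner fit.
- **Side view:** it agreed by eye only. Its edge measurements, taken before the last push, were off by up to about 10 mm on the neighbour's front edge, so I did not use them.
- **Finger height:** the fingertips touched the riser about 20 mm lower than the tool frame suggested. I set the push height from that touch, which pressed on the fixed riser with about 12 N.

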